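Swap the plug-in boards in a bench tester

TASK

Swap the boards in the tester: pull its orange clamp lever all the way over towards the robot to release it, draw out the red-handled board and slide it upright and fully home into the rack slot with the green markings; then take the blue-handled board from the rack, slide it upright and fully home into the tester, and push the lever all the way over away from the robot to clamp it. Never move the lever away from released while no board is fully home in the tester. Slide the boards gently, without dropping or slamming them into the slots, and leave the white-handled board and the other things on the bench where they are.

Things in the scene. Friction and masses are not known exactly. Their poses are not given: they have to be found in the camera images.
- red_board: Tested green circuit board, starts upright in the tester's slot: 120 mm wide (its x), 5 mm thick (its y) and 87 mm high, with a red plastic handle block on its top edge, 70 mm long (x), 14 mm thick (y), 40 mm high, reaching from 85 to 125 mm above the board's lower edge. About 150 g (it varies). Origin: middle of the lower edge; z up; symmetrical, either way round is fine.
- blue_board: Green circuit board still to be tested, starts upright in one of the three rack slots: 120 mm wide (its x), 5 mm thick (its y) and 87 mm high, with a blue plastic handle block on its top edge, 70 mm long (x), 14 mm thick (y), 40 mm high, reaching from 85 to 125 mm above the board's lower edge. About 150 g (it varies). Origin: middle of the lower edge; z up; symmetrical, either way round is fine.
- white_board: Bystander in another rack slot, to be left in place: green circuit board, 120 mm wide (its x), 5 mm thick (its y) and 87 mm high, with a white plastic handle block on its top edge, 70 mm long (x), 14 mm thick (y), 40 mm high, reaching from 85 to 125 mm above the board's lower edge. About 150 g (it varies). Origin: middle of the lower edge; z up; symmetrical, either way round is fine.
- tester: Tester, fixed: grey housing 200 mm (x) by 230 mm (y), 48 mm high, its position and yaw vary. Origin on the bench under the middle of its board slot; the slot runs along its x; its -x side faces the robot roughly. The orange lever stands 90 mm to the +y side of the slot.
- tester_slot (a point): Middle of the tester slot's floor, 50 mm above the bench, axes as the tester's; a board fully home has its origin here. The slot is formed by two black end guides with grooves 7 mm wide, 124 mm from end to end and 45 mm deep, with aluminium lips above that flare to 20 mm wide by 138 mm long, 10 mm above the grooves' tops.
- clamp (a joint): Orange clamp lever of the tester, rad: 0 = released, leaning 0.5 rad towards the robot (tester's -x); 1.0 = clamped, leaning 0.5 rad away (+x). It starts near 1, moves with light force (about 1 N at the ball) and stays where it is left.
- clamp_tip (a point): Centre of the orange ball, 26 mm across, at the free end of the clamp lever (a 10 mm rod). The lever turns about an axis along the tester's y, 70 mm from the ball's centre and 70 mm above the bench; the ball's centre is 131 mm above the bench at either end of the swing and 140 mm at its middle. The lever stands on a dark block 70 x 50 mm, 25 mm high.
- rack: Rack, fixed: black base 150 mm (x) by 220 mm (y), 12 mm thick, with three upright slots like the tester's (7 mm wide, 124 mm long, 45 mm deep, flared lips 10 mm above), all along its x, at y = -70, 0 and +70 mm. Position and yaw vary. Origin on the bench under its centre. Which slot holds what varies. The boards standing in it reach 137 mm above the bench.
- free_mark: Green markings on the empty rack slot meant for the red board: two green strips 70 x 10 mm alongside the slot's middle and a green plate at each end. Fixed. Origin: middle of this slot's floor, 12 mm above the bench, axes as the rack's; a board fully home has its origin here.
- multimeter: Bystander: red hand multimeter with black face lying on the bench, 180 x 90 x 40 mm. Origin under its centre.
- spool: Bystander: spool of solder standing on its end, silver with green top, 64 mm across, 40 mm high. Origin under its centre.
- bottle: Bystander: closed clear plastic bottle with white cap, 50 mm across, 110 mm high. Origin under its centre.
- mug: Bystander: blue mug, 80 mm across, 90 mm high. Origin under its centre.
- screwdriver: Bystander: screwdriver lying on the bench. Origin at the centre of its underside.
There are look-alikes about, which are no part of the job. Leave any yellow look-alike of the red_board alone.

How it is judged:
By the outcome, as a careful person would: the job done as asked, in the order asked, and still so for the second after the job is handed in, with the robot touching nothing.
It also fails if it takes over 72 s, if anything falls off the work surface, if the arm or the gripper's body presses on something with over 40 N, if the wrist force passes 120 N, or if a joint passes its speed limit or range.

ROBOT

A 6-joint arm with a two-finger parallel gripper is mounted at the origin on the work surface. World frame = base frame: x ahead of the robot, y to its left, z up, the work surface at z = 0. Lengths are in m, angles in rad, forces in N, time in s.
With the tool pointing down it reaches from about 0.275 to 0.75 m from the base axis. Payload 10.2 kg.
Tool frame: the origin (TCP) lies on the mounting face of the last link; the fingertips stand 166 mm ahead of it and the grasp point (between the pads) lies 147 mm ahead of it; z points along the fingers, y is the line along which they close (so a half turn about z gives the same grasp; the last joint's range is limited). The gripper opens to 88 mm and grips with 3 to 60 N. Pads are 18 mm wide; open, the fingers measure 123 mm over their backs; the gripper's body (75 mm by 187 mm) begins 45 mm behind the grasp point.
Start: joints at [1.019, 0.313, 1.498, -0, 1.331, -0.223], TCP at [0.17, 0.497, 0.405] pointing down, gripper open.
Joint ranges: [-2.94, 2.94], [-0.97, 2.17], [0.19, 2.56], [-1.23, 4.37], [0.02, 3.11], [-2.88, 2.88]. Speed limits (rad/s): [2.39, 2.39, 3.01, 3.14, 3.14, 3.14].

INTERFACE

Orientations are given as a 3x3 rotation matrix whose columns are the frame's x, y, z axes.
In Python, from plant import arm gives the robot as it stands.
- The arm moves only by the tool arm_command, never from a script. Its argument "targets" is a list of rows, each an object of numbers: "tx", "ty", "tz": the shift along the tool's x, y, z in cm; "yaw": the turn about the tool's z in rad; "grip": the closure, from -1 (fully open) to 1 (shut). In form: [{"tx": .., "ty": .., "tz": .., "yaw": .., "grip": ..}, ...]. A call has 1 to 10 rows; each row shifts and turns the commanded pose from where the row before left it, along the tool's axes as they then stand; what a row does not reach is not made up. A row lasts 1/8 s, in which the tool goes at most 62.5 mm and 10.7 degrees, less where a joint would pass 70% of its speed; a pose out of reach is approached as far as the arm can. A call with a gripper value outside its range is refused whole. The fingers move at their own pace and stop on an object; "force" is the grip in N (left out, the last holds). Time passes only in rows, so rows that do not move let the fingers close. It gives the time, the measured TCP pose, the force, the opening and the grip force at its end, in the units of the state.
- arm.get_obs(): the state, without advancing time (a new reading comes with each control period).
- arm.capture(name): name is "scene" or "top"; returns the picture (420x560x3 uint8, red, green, blue); there is no depth.
- arm.calibration(name): a dict with "fov_y" (degrees; the focal length in pixels is half the picture's height over the tangent of half this angle, whatever the lens; pixels are square), "cx", "cy" (the principal point, pixels), "rvec" (rotation vector, rad) and "tvec" (3), from world to camera coordinates, as OpenCV has them. Camera axes: x right, y down, z forward; pixel columns grow to the right and rows downward; lengths in m; the calibration is good to about 2 mm. A picture is of the moment at which its call begins. calibration takes no time and is no camera call.
- arm.close_job(): hands the job in; it is judged then, once.
The state is a dict: "clock": time; "joints": joint angles; "joint_velocities": joint speeds; "joint_efforts": joint torques, N m; "ee_pos": TCP position; "orientation": TCP orientation; "force": force on the tool from outside, world axes, zero at the start; "ft_torque": the same for the moment, N m; "finger_gap": opening from 0.0 (shut) to 1.0 (fully open); "grip_force": force on a finger pad.
Only numpy, scipy, OpenCV 4.12 (cv2) and the standard library are available. Lean on these libraries where they do the work, as an engineer would, in place of code of your own. Each camera call takes 0.05 s, during which the arm holds its last target. There are 200 camera calls.

## Working session

There is one attempt and no reset: what is moved stays moved. The work goes in short steps, Python scripts to look and compute and a tool call to move; the robot and the scene stay as the last step left them, time stands still between calls to the robot, and variables do not carry over. Pictures are saved under pics/ and viewed, at most 10 in all, crops included, and the job is handed in when it is done.

Besides the shell and the picture viewer there is one more tool, called as name(argument=value, ...) on one line, values as JSON. arm_command: Moves the arm, as the interface text tells. Its arguments: {"type":"object","properties":{"targets":{"type":"array"},"force":{"type":"number"}},"required":["targets"]}

```bash
mkdir -p pics; ls
python3 - <<'E'
from plant import arm
import cv2
o=arm.get_obs();print({k:(o[k].round(3) if hasattr(o[k],'round') else o[k]) for k in o})
for n in("scene","top"):
    cv2.imwrite(f"pics/{n}0.png",arm.capture(n)[:,:,::-1]);print(n,arm.calibration(n))
E
```

```text
pics
{'clock': 0.0, 'joints': array([ 1.019,  0.313,  1.498, -0.   ,  1.331, -0.223]), 'joint_velocities': array([-0.001,  0.   , -0.001,  0.001, -0.002, -0.   ]), 'joint_efforts': array([ 1.0000e-03, -4.0221e+01, -2.5226e+01,  6.9000e-02,  3.5000e-02,
       -0.0000e+00]), 'ee_pos': array([0.17 , 0.497, 0.404]), 'orientation': array([[-0.946,  0.323, -0.001],
       [ 0.323,  0.946, -0.001],
       [ 0.   , -0.001, -1.   ]]), 'force': array([-0.42 ,  0.384, -0.097]), 'ft_torque': array([-0.027,  0.02 , -0.063]), 'grip_force': 0.0, 'finger_gap': 1.0005029298309474}
scene {'fov_y': 52.80706206815713, 'cx': 278.53331824240945, 'cy': 207.5435821993645, 'rvec': array([ 2.17276518,  1.33914207, -0.44296598]), 'tvec': array([-0.17486029, -0.36334827,  1.69173437])}
top {'fov_y': 42.235958782176, 'cx': 283.6435728437866, 'cy': 212.96946065716622, 'rvec': array([ 2.15270846, -2.17471611,  0.12335274]), 'tvec': array([-0.08309982,  0.55565007,  1.3609131 ])}
```

View pics/scene0.png

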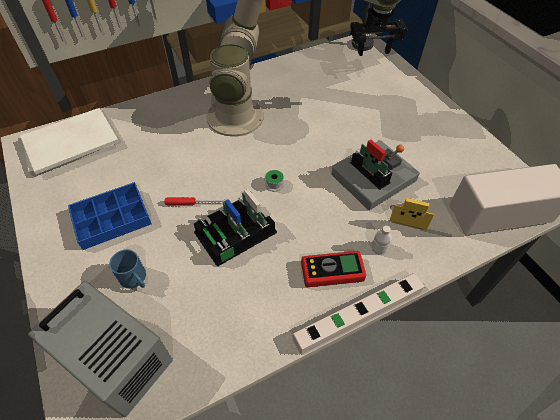

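View pics/top0.png

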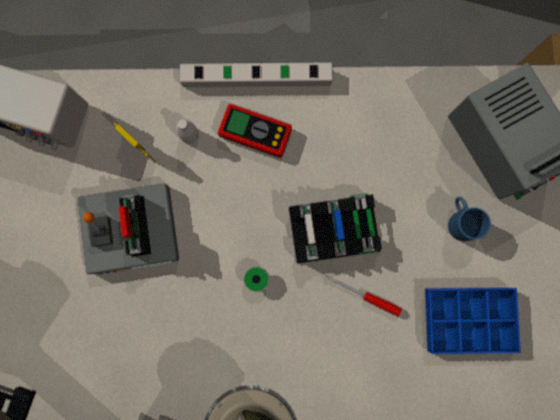

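Scene view: tester near (375,170) with the red board and ball at (400,149), rack near (235,228). Top view: tester (130,228) with red handle (125,222) and ball (89,217); rack (335,228) holding white (309,228) and blue (339,224), with the green empty slot at (365,222).

```bash
cat > h.py <<'E'
import numpy as np, cv2
from plant import arm
def cam(n):
    c=arm.calibration(n);R=cv2.Rodrigues(np.array(c['rvec']))[0];t=np.array(c['tvec']).ravel()
    f=210/np.tan(np.radians(c['fov_y']/2));return R,t,f,c['cx'],c['cy']
def ray(n,uv):
    R,t,f,cx,cy=cam(n);uv=np.atleast_2d(np.array(uv,float))
    d=np.c_[(uv[:,0]-cx)/f,(uv[:,1]-cy)/f,np.ones(len(uv))]@R
    return -R.T@t,d
def plane(n,uv,z):
    c,d=ray(n,uv);return (c+d*((z-c[2])/d[:,2])[:,None])
def proj(n,P):
    R,t,f,cx,cy=cam(n);q=np.atleast_2d(P)@R.T+t
    return np.c_[f*q[:,0]/q[:,2]+cx,f*q[:,1]/q[:,2]+cy]
def tri(a,b):
    (c1,d1),(c2,d2)=ray('scene',a),ray('top',b);d1,d2=d1[0],d2[0]
    s=np.linalg.lstsq(np.c_[d1,-d2],c2-c1,rcond=None)[0];p,q=c1+s[0]*d1,c2+s[1]*d2
    return (p+q)/2,np.linalg.norm(p-q)
def mask(im,lo,hi,box=None):
    h=cv2.cvtColor(im,cv2.COLOR_RGB2HSV);m=cv2.inRange(h,lo,hi)
    if box:
        k=np.zeros_like(m);x0,y0,x1,y1=box;k[y0:y1,x0:x1]=255;m&=k
    return m
E
python3 - <<'E'
from h import *
np.set_printoptions(precision=4,suppress=True)
T=cv2.cvtColor(cv2.imread('pics/top0.png'),4);S=cv2.cvtColor(cv2.imread('pics/scene0.png'),4)
print('campos',ray('top',[0,0])[0],ray('scene',[0,0])[0])
def info(n,m):
    cs=[c for c in cv2.findContours(m,0,2)[0] if cv2.contourArea(c)>4]
    for c in sorted(cs,key=cv2.contourArea)[-5:]:
        r=cv2.minAreaRect(c);print(' ',n,'area',cv2.contourArea(c),'c',np.array(r[0]).round(1),'box',cv2.boxPoints(r).round(1).tolist())
print('redT');info('top',mask(T,(0,150,60),(6,255,255),(75,180,180,275)))
print('redTbright');info('top',mask(T,(0,150,170),(6,255,255),(75,180,180,275)))
print('blueT');info('top',mask(T,(100,120,60),(125,255,255),(290,190,390,270)))
print('blueTb');info('top',mask(T,(100,120,170),(125,255,255),(290,190,390,270)))
print('whiteT');info('top',mask(T,(0,0,190),(180,60,255),(293,200,325,262)))
print('greenT');info('top',mask(T,(45,120,60),(85,255,255),(290,190,390,270)))
print('ballT');info('top',mask(T,(7,140,100),(18,255,255),(75,180,180,275)))
print('ballS');info('scene',mask(S,(5,140,100),(18,255,255),(380,130,420,170)))
print('rackT');info('top',mask(T,(0,0,0),(180,255,55),(280,185,390,270)))
h=cv2.cvtColor(T,cv2.COLOR_RGB2HSV);print(h[262:266:3,[90,130,165]].tolist(),h[190,[100,150]].tolist(),h[300,130].tolist())
for n,I,b in(('a',T,(70,175,190,285)),('b',T,(280,185,390,275)),('c',S,(320,130,430,215)),('d',S,(185,180,285,270))):
    c=I[b[1]:b[3],b[0]:b[2]];I2=cv2.resize(c,(400,300) if 1 else 0,interpolation=2);globals()[n]=I2
cv2.imwrite('pics/c1.png',cv2.cvtColor(np.vstack([np.hstack([a,b]),np.hstack([c,d])]),4)) if 0 else None
P=np.vstack([np.hstack([globals()['a'],globals()['b']]),np.hstack([globals()['c'],globals()['d']])]);cv2.imwrite('pics/c1.png',P[:,:,::-1])
E
```

```text
campos [ 0.3979 -0.0866  1.4149] [ 1.2454 -0.4398  1.1314]
redT
  top area 222.5 c [124.7 221. ] box [[118.0999984741211, 206.1999969482422], [128.10000610351562, 205.1999969482422], [131.1999969482422, 235.89999389648438], [121.19999694824219, 236.89999389648438]]
redTbright
blueT
  top area 212.0 c [338.3 224.3] box [[331.79998779296875, 209.89999389648438], [340.1000061035156, 208.6999969482422], [344.70001220703125, 238.60000610351562], [336.3999938964844, 239.89999389648438]]
blueTb
whiteT
greenT
  top area 67.5 c [356.4 223. ] box [[352.5, 210.1999969482422], [356.70001220703125, 209.60000610351562], [360.3999938964844, 235.8000030517578], [356.20001220703125, 236.39999389648438]]
  top area 90.0 c [370.2 222.1] box [[365.70001220703125, 209.1999969482422], [370.20001220703125, 208.5], [374.6000061035156, 234.89999389648438], [370.1000061035156, 235.60000610351562]]
ballT
  top area 60.5 c [ 87.3 216.8] box [[81.0, 217.0], [87.5, 210.5], [93.5, 216.5], [87.0, 223.0]]
ballS
  scene area 30.0 c [400. 148.] box [[395.5, 147.5], [399.5, 143.5], [404.5, 148.5], [400.5, 152.5]]
rackT
  top area 3447.0 c [334.9 228.5] box [[288.29998779296875, 206.39999389648438], [373.0, 193.6999969482422], [381.5, 250.60000610351562], [296.79998779296875, 263.29998779296875]]
[[[25, 15, 99], [45, 11, 92], [60, 3, 91]], [[43, 18, 102], [23, 12, 83], [21, 29, 88]]] [[16, 38, 142], [20, 8, 98]] [21, 35, 154]Traceback (most recent call last):
  File "<stdin>", line 22, in <module>
    return _nx.concatenate(arrs, 1, dtype=dtype, casting=casting)
           ~~~~~~~~~~~~~~~^^^^^^^^^^^^^^^^^^^^^^^^^^^^^^^^^^^^^^^
ValueError: all the input arrays must have same number of dimensions, but the array at index 0 has 3 dimension(s) and the array at index 1 has 1 dimension(s)
```

```bash
cat > m.py <<'E'
from h import *
np.set_printoptions(precision=4,suppress=True)
T=cv2.cvtColor(cv2.imread('pics/top0.png'),4);S=cv2.cvtColor(cv2.imread('pics/scene0.png'),4)
def handle(m,zt,side):
    # per-row left/right edges -> lines at handle top / bottom height
    ys,xs=np.nonzero(m);rows=[r for r in np.unique(ys) if (ys==r).sum()>3][2:-2]
    L=[[xs[ys==r].min()-.5,r] for r in rows];Rr=[[xs[ys==r].max()+.5,r] for r in rows]
    print('  left edge@top ',np.polyfit(*plane('top',L,zt)[:,:2].T,1),' right edge@bottom',np.polyfit(*plane('top',Rr,zt-.04)[:,:2].T,1),'right@top',np.polyfit(*plane('top',Rr,zt)[:,:2].T,1))
    a=[[xs[ys==ys.min()].mean(),ys.min()-.5],[xs[ys==ys.max()].mean(),ys.max()+.5]]
    print('  ends@top',plane('top',a,zt)[:,:2])
print('red');handle(mask(T,(0,150,60),(6,255,255),(75,180,180,275)),.175,0)
print('blue');handle(mask(T,(100,120,60),(125,255,255),(290,190,390,270)),.137,0)
gm=mask(T,(45,120,60),(85,255,255),(290,190,390,270))
cs=sorted(cv2.findContours(gm,0,2)[0],key=cv2.contourArea)[-2:]
for c in cs:print('strip',plane('top',cv2.minAreaRect(c)[0],.012)[:,:2])
print('ball',tri([400,148],[87.3,216.8]))
q=cv2.boxPoints(cv2.minAreaRect(max(cv2.findContours(mask(T,(0,0,0),(180,255,55),(280,185,390,270)),0,2)[0],key=cv2.contourArea)))
p=plane('top',q,.012)[:,:2];print('rack',p,p.mean(0),p[1]-p[0])
tiles=[cv2.resize(I[b[1]:b[3],b[0]:b[2]],(400,300),interpolation=2) for I,b in((T,(70,180,190,270)),(T,(280,185,392,269)),(S,(325,130,425,205)),(S,(187,185,287,260)))]
P=np.vstack([np.hstack(tiles[:2]),np.hstack(tiles[2:])]);cv2.imwrite('pics/c1.png',P[:,:,::-1])
E
python3 m.py
```

```text
red
  left edge@top  [0.141  0.2135]  right edge@bottom [0.1266 0.2111] right@top [0.1266 0.2002]
  ends@top [[0.5596 0.2836]
 [0.4089 0.2963]]
blue
  left edge@top  [ 0.1459 -0.2826]  right edge@bottom [ 0.1375 -0.3029] right@top [ 0.1375 -0.298 ]
  ends@top [[ 0.5521 -0.2186]
 [ 0.4787 -0.2205]]
strip [[ 0.5289 -0.2771]]
strip [[ 0.531  -0.3128]]
ball (array([0.5377, 0.3739, 0.1385]), np.float64(0.00223072187878108))
rack [[ 0.574  -0.1011]
 [ 0.6052 -0.3223]
 [ 0.4568 -0.34  ]
 [ 0.4264 -0.1214]] [ 0.5156 -0.2212] [ 0.0311 -0.2212]
```

View pics/c1.png

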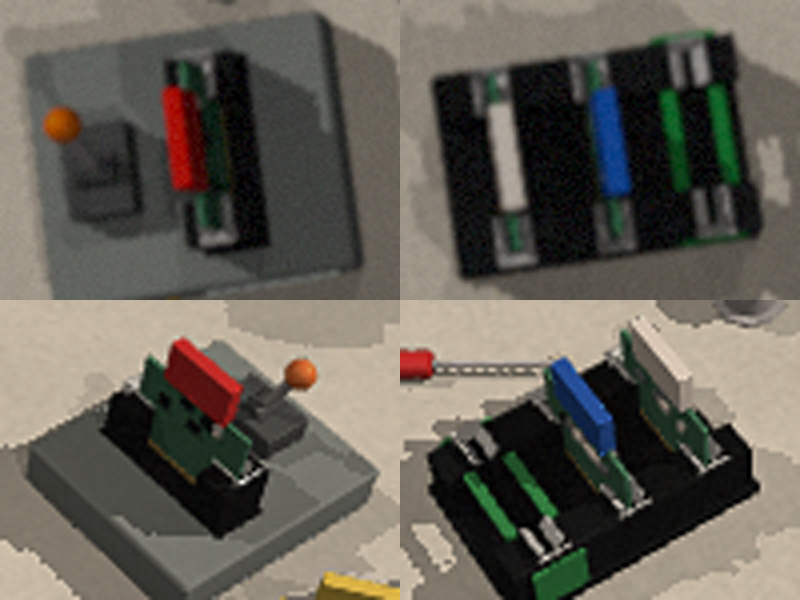

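The crop shows the slots clearly: green-slot lips at top-view about (360,202) and (368,244), blue's between; the red handle and the ball are as expected.

```bash
cat > m2.py <<'E'
from h import *
np.set_printoptions(precision=4,suppress=True)
def lips(name,tile,a,b,z):
    x0,y0,s=tile;uv=[[p[0]/s+x0-.4,p[1]/s+y0-.4] for p in(a,b)]
    P=plane('top',uv,z)[:,:2];d=P[0]-P[1];print(name,'lip mid',P.mean(0),'len',np.linalg.norm(d),'yaw',np.arctan2(d[1],d[0]))
rk=(280,185,400/112)
lips('green',rk,(287,62),(316,212),.067);lips('blue',rk,(190,80),(215,227),.067);lips('white',rk,(91,92),(114,240),.067)
lips('red',(70,180,400/120),(205,75),(213,225),.105)
T=cv2.cvtColor(cv2.imread('pics/top0.png'),4);S=cv2.cvtColor(cv2.imread('pics/scene0.png'),4)
big=lambda m:max(cv2.findContours(m,0,1)[0],key=cv2.contourArea).reshape(-1,2).astype(float)
for n,lo,hi,bt,bs,zt in(('red',(0,150,60),(6,255,255),(105,195,140,245),(355,130,392,165),.175),('blue',(100,120,60),(125,255,255),(290,190,390,270),(215,190,250,230),.137)):
    t=big(mask(T,lo,hi,bt));s=big(mask(S,lo,hi,bs))
    # volume centroid of the handle block approx: hull centre in both views
    ct=cv2.moments(cv2.convexHull(t.astype(np.float32)));cs=cv2.moments(cv2.convexHull(s.astype(np.float32)))
    print(n,'centroid tri',tri([cs['m10']/cs['m00'],cs['m01']/cs['m00']],[ct['m10']/ct['m00'],ct['m01']/ct['m00']]))
    e=plane('top',[[t[:,0].mean(),t[:,1].min()-.5],[t[:,0].mean(),t[:,1].max()+.5]],zt);print('  x ends',e[:,0])
print('tester ctr top corner px->',plane('top',[[70+28/3.33,180+60/3.33],[70+318/3.33,180+13/3.33],[70+362/3.33,180+265/3.33]],.048)[:,:2])
E
python3 m2.py
```

```text
green lip mid [ 0.5239 -0.2885] len 0.10663859767739359 yaw 0.16388415247899563
blue lip mid [ 0.5131 -0.2193] len 0.10401049582650139 yaw 0.14709110619627716
white lip mid [ 0.505  -0.1495] len 0.10442666345538212 yaw 0.13859097637262047
red lip mid [0.5221 0.2777] len 0.10965227902084569 yaw 0.07407998532027515
red centroid tri (array([0.5237, 0.281 , 0.1568]), np.float64(0.0009605593604572685))
  x ends [0.5595 0.4881]
blue centroid tri (array([ 0.5166, -0.2189,  0.12  ]), np.float64(0.000515073921123745))
  x ends [0.5521 0.4787]
tester ctr top corner px-> [[0.5964 0.4317]
 [0.6304 0.2112]
 [0.438  0.1754]]
```

arm_command(targets=[{"yaw": 0.1845,"grip": -1},{"yaw": 0.1845},{"yaw": 0.1845},{"yaw": 0.1845},{"yaw": 0.1845},{"yaw": 0.1845},{"tx": -2.46,"ty": 5.0},{"tx": -2.46,"ty": 5.0},{"tx": -2.46,"ty": 5.0}], force=20)

```text
invalid input at $.targets[0]: expected keys tx, ty, tz, yaw, grip
```

arm_command(targets=[{"tx": 0,"ty": 0,"tz": 0,"yaw": 0.1845,"grip": -1},{"tx": 0,"ty": 0,"tz": 0,"yaw": 0.1845,"grip": -1},{"tx": 0,"ty": 0,"tz": 0,"yaw": 0.1845,"grip": -1},{"tx": 0,"ty": 0,"tz": 0,"yaw": 0.1845,"grip": -1},{"tx": 0,"ty": 0,"tz": 0,"yaw": 0.1845,"grip": -1},{"tx": 0,"ty": 0,"tz": 0,"yaw": 0.1845,"grip": -1},{"tx": -2.46,"ty": 5.0,"tz": 0,"yaw": 0,"grip": -1},{"tx": -2.46,"ty": 5.0,"tz": 0,"yaw": 0,"grip": -1},{"tx": -2.46,"ty": 5.0,"tz": 0,"yaw": 0,"grip": -1},{"tx": -2.46,"ty": 5.0,"tz": 0,"yaw": 0,"grip": -1}], force=20)

```text
clock: 1.35
ee_pos: [0.3826, 0.4255, 0.4045]
orientation: [[-0.135, 0.991, -0.001], [0.991, 0.135, -0.0], [-0.0, -0.001, -1.0]]
force: [0.8, 0.4, 0.3]
finger_gap: 1.003
grip_force: 0.0
```

arm_command(targets=[{"tx": -2.47,"ty": 5.05,"tz": 0,"yaw": 0,"grip": -1},{"tx": -2.47,"ty": 5.05,"tz": 0,"yaw": 0,"grip": -1},{"tx": -2.47,"ty": 5.05,"tz": 0,"yaw": 0,"grip": -1},{"tx": 0,"ty": 0,"tz": 0,"yaw": 0,"grip": -1},{"tx": 0,"ty": 0,"tz": 4,"yaw": 0,"grip": -1},{"tx": 0,"ty": 0,"tz": 4,"yaw": 0,"grip": -1},{"tx": 0,"ty": 0,"tz": 3.8,"yaw": 0,"grip": -1},{"tx": 0,"ty": 0,"tz": 0,"yaw": 0,"grip": -1}], force=5)

```text
clock: 2.35
ee_pos: [0.54, 0.3736, 0.2842]
orientation: [[-0.135, 0.991, -0.005], [0.991, 0.135, -0.002], [-0.002, -0.006, -1.0]]
force: [-0.1, 0.9, -0.0]
finger_gap: 1.004
grip_force: 0.0
```

Run:
```python
from h import *
I=arm.capture('scene');c=cv2.resize(I[100:220,310:470],(640,480),interpolation=2);cv2.imwrite('pics/s1.png',c[:,:,::-1])
```

```text
(no output)
```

View pics/s1.png

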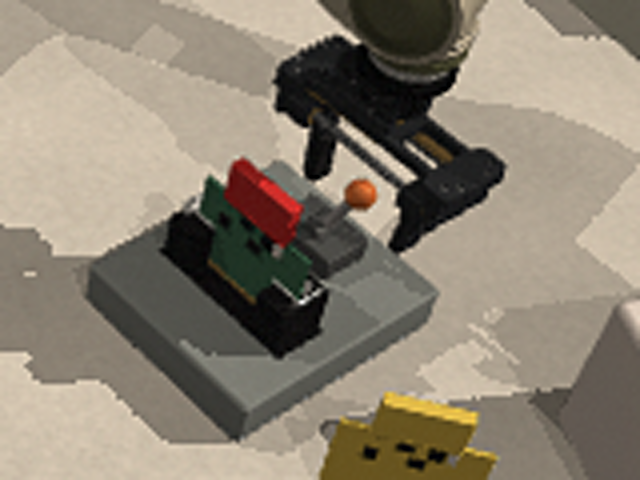

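The picture shows the ball at (360,193) between the two fingertips (320,155) and (405,235), so I close loosely and pull.

arm_command(targets=[{"tx": 0,"ty": 0,"tz": 0,"yaw": 0,"grip": 0.25},{"tx": 0,"ty": 0,"tz": 0,"yaw": 0,"grip": 0.25},{"tx": 0,"ty": 0,"tz": 0,"yaw": 0,"grip": 0.25},{"tx": 0,"ty": 0,"tz": 0,"yaw": 0,"grip": 0.25},{"tx": 0,"ty": -1.5,"tz": 0,"yaw": 0,"grip": 0.25},{"tx": 0,"ty": -1.5,"tz": 0,"yaw": 0,"grip": 0.25},{"tx": 0,"ty": -1.5,"tz": 0,"yaw": 0,"grip": 0.25},{"tx": 0,"ty": -1.5,"tz": 0,"yaw": 0,"grip": 0.25},{"tx": 0,"ty": 0,"tz": 0,"yaw": 0,"grip": 0.25}], force=5)

```text
clock: 3.52
ee_pos: [0.4812, 0.3653, 0.287]
orientation: [[-0.135, 0.991, -0.0], [0.991, 0.135, 0.0], [0.0, -0.0, -1.0]]
force: [-0.6, -0.7, 0.2]
finger_gap: 0.373
grip_force: 0.0
```

arm_command(targets=[{"tx": 0,"ty": -0.5,"tz": 0,"yaw": 0,"grip": 0.25},{"tx": 0,"ty": -0.3,"tz": 0,"yaw": 0,"grip": 0.25},{"tx": 0,"ty": 0,"tz": 0,"yaw": 0,"grip": 0.25}])

```text
clock: 3.9
ee_pos: [0.4737, 0.3641, 0.2867]
orientation: [[-0.135, 0.991, -0.0], [0.991, 0.135, -0.0], [-0.0, -0.0, -1.0]]
force: [-1.2, 0.8, -0.1]
finger_gap: 0.378
grip_force: 0.0
```

arm_command(targets=[{"tx": 0,"ty": -0.3,"tz": 0,"yaw": 0,"grip": 0.25},{"tx": 0,"ty": -0.2,"tz": 0,"yaw": 0,"grip": 0.25},{"tx": 0,"ty": 0,"tz": 0,"yaw": 0,"grip": 0.25}])

```text
clock: 4.28
ee_pos: [0.4696, 0.3634, 0.2868]
orientation: [[-0.134, 0.991, 0.004], [0.991, 0.134, 0.001], [0.001, 0.004, -1.0]]
force: [9.4, 2.8, -6.1]
finger_gap: 0.427
grip_force: 5.0
```

arm_command(targets=[{"tx": 0,"ty": -0.2,"tz": 0,"yaw": 0,"grip": 0.25},{"tx": 0,"ty": -0.1,"tz": 0,"yaw": 0,"grip": 0.25},{"tx": 0,"ty": 0,"tz": 0,"yaw": 0,"grip": 0.25}])

```text
clock: 4.65
ee_pos: [0.4667, 0.363, 0.2868]
orientation: [[-0.134, 0.991, 0.004], [0.991, 0.134, 0.001], [0.001, 0.004, -1.0]]
force: [9.5, 2.6, -5.4]
finger_gap: 0.5
grip_force: 5.0
```

arm_command(targets=[{"tx": 0,"ty": 0.5,"tz": 0,"yaw": 0,"grip": -0.4},{"tx": 0,"ty": 0,"tz": 0,"yaw": 0,"grip": -0.4},{"tx": 0,"ty": 0,"tz": -4,"yaw": 0,"grip": -0.4},{"tx": 0,"ty": 0,"tz": -4,"yaw": -0.1745,"grip": -0.4},{"tx": 0,"ty": 0,"tz": -2,"yaw": -0.1745,"grip": -0.4},{"tx": 0,"ty": 0,"tz": 0,"yaw": -0.1745,"grip": -0.4},{"tx": 0,"ty": 0,"tz": 0,"yaw": -0.1745,"grip": -0.4},{"tx": 0,"ty": 0,"tz": 0,"yaw": -0.1745,"grip": -0.4},{"tx": 0,"ty": 0,"tz": 0,"yaw": -0.1745,"grip": -0.4},{"tx": 0,"ty": 0,"tz": 0,"yaw": -0.1745,"grip": -0.4}])

```text
clock: 5.9
ee_pos: [0.4705, 0.3637, 0.3867]
orientation: [[-0.978, 0.207, -0.001], [0.207, 0.978, -0.0], [0.0, -0.0, -1.0]]
force: [-0.8, 0.1, -0.6]
finger_gap: 0.699
grip_force: 0.0
```

arm_command(targets=[{"tx": 0,"ty": 0,"tz": 0,"yaw": -0.1745,"grip": -0.4},{"tx": 0,"ty": 0,"tz": 0,"yaw": -0.1745,"grip": -0.4},{"tx": -2.0,"ty": -4.5,"tz": 0,"yaw": 0,"grip": -0.4},{"tx": -2.0,"ty": -4.5,"tz": 0,"yaw": 0,"grip": -0.4},{"tx": 0,"ty": 0,"tz": 0,"yaw": 0,"grip": -0.4}])

```text
clock: 6.52
ee_pos: [0.5236, 0.2777, 0.3865]
orientation: [[-0.991, -0.131, -0.0], [-0.131, 0.991, -0.0], [0.0, -0.0, -1.0]]
force: [-0.6, 0.1, -0.6]
finger_gap: 0.701
grip_force: 0.0
```

Run:
```python
from h import *
I=arm.capture('scene');c=cv2.resize(I[100:220,310:470],(640,480),interpolation=2);cv2.imwrite('pics/s2.png',c[:,:,::-1])
o=arm.get_obs();print(o['ee_pos'],o['joints'],np.arctan2(o['orientation'][1,1],o['orientation'][0,1]))
m=mask(I,(5,140,100),(18,255,255),(340,120,420,180));ys,xs=np.nonzero(m);print('ball',xs.mean(),ys.mean(),len(xs))
```

```text
[0.52275752 0.27912307 0.38661523] [ 2.92859467e-01  4.75973421e-01  1.30987055e+00  2.89944863e-04
  1.35632695e+00 -1.41058838e+00] 1.7033859969328469
ball 386.7692307692308 137.92307692307693 39
```

View pics/s2.png

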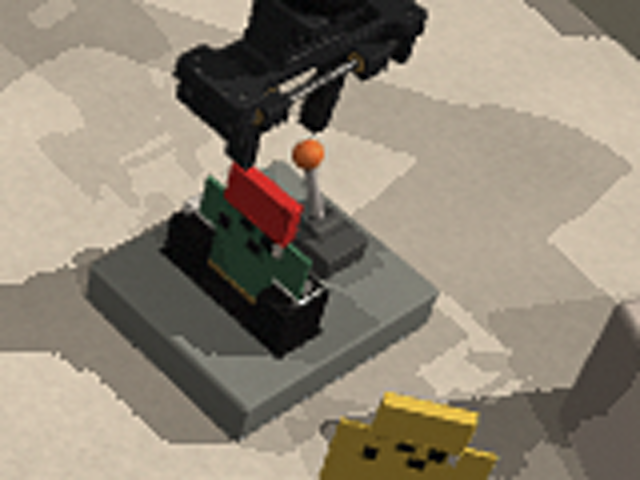

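The lever now leans to the robot side (ball at (308,155) in the crop) and the fingers straddle the red handle's plane.

arm_command(targets=[{"tx": 0,"ty": 0,"tz": 3,"yaw": 0,"grip": -0.4},{"tx": 0,"ty": 0,"tz": 3,"yaw": 0,"grip": -0.4},{"tx": 0,"ty": 0,"tz": 2.4,"yaw": 0,"grip": -0.4},{"tx": 0,"ty": 0,"tz": 0,"yaw": 0,"grip": -0.4},{"tx": 0,"ty": 0,"tz": 0,"yaw": 0,"grip": 0.6},{"tx": 0,"ty": 0,"tz": 0,"yaw": 0,"grip": 0.6},{"tx": 0,"ty": 0,"tz": 0,"yaw": 0,"grip": 0.6},{"tx": 0,"ty": 0,"tz": 0,"yaw": 0,"grip": 0.6}], force=4)

```text
clock: 7.58
ee_pos: [0.5224, 0.2799, 0.303]
orientation: [[-0.991, -0.134, 0.0], [-0.134, 0.991, 0.0], [-0.0, 0.0, -1.0]]
force: [0.6, 1.0, 0.1]
finger_gap: 0.271
grip_force: 0.0
```

arm_command(targets=[{"tx": 0,"ty": 0,"tz": 0,"yaw": 0,"grip": 1},{"tx": 0,"ty": 0,"tz": 0,"yaw": 0,"grip": 1},{"tx": 0,"ty": 0,"tz": 0,"yaw": 0,"grip": 1}])

```text
clock: 7.95
ee_pos: [0.5224, 0.2799, 0.3028]
orientation: [[-0.991, -0.134, 0.0], [-0.134, 0.991, -0.0], [-0.0, -0.0, -1.0]]
force: [-0.3, -0.7, 1.4]
finger_gap: 0.164
grip_force: 4.0
```

```bash
cat > st.py <<'E'
from h import *
np.set_printoptions(precision=4,suppress=True)
o=arm.get_obs();R=np.array(o['orientation']);print(o['clock'],'p',o['ee_pos'],'yang',np.arctan2(R[1,1],R[0,1]),'F tool',R.T@o['force'],'T tool',R.T@o['ft_torque'],'gap mm',o['finger_gap']*88,o['grip_force'])
E
python3 st.py; python3 -c "
from h import *
print(proj('scene',[[.4757,.3642,.131]]))"
```

```text
7.95 p [0.5224 0.2799 0.3028] yang 1.7055213455095064 F tool [ 0.3435 -0.6245 -1.4386] T tool [ 0.0267 -0.0045 -0.0884] gap mm 14.434454209769587 3.985425097926054
[[386.42459737 138.75118237]]
```

arm_command(targets=[{"tx": 0,"ty": 0,"tz": 0,"yaw": 0,"grip": 1},{"tx": 0,"ty": 0,"tz": -0.5,"yaw": 0,"grip": 1},{"tx": 0,"ty": 0,"tz": -0.8,"yaw": 0,"grip": 1},{"tx": 0,"ty": 0,"tz": -0.8,"yaw": 0,"grip": 1}], force=25)

```text
clock: 8.45
ee_pos: [0.5224, 0.2799, 0.3244]
orientation: [[-0.991, -0.134, 0.0], [-0.134, 0.991, 0.0], [-0.0, 0.0, -1.0]]
force: [0.6, -0.1, -1.4]
finger_gap: 0.157
grip_force: 25.0
```

```bash
python3 st.py
```

```text
8.45 p [0.5224 0.2799 0.3244] yang 1.7054506568359071 F tool [-0.5819 -0.1838  1.3588] T tool [-0.0664  0.0069 -0.0517] gap mm 13.83868013363282 24.96291476301849
```

arm_command(targets=[{"tx": 0,"ty": 0,"tz": -1.5,"yaw": 0,"grip": 1},{"tx": 0,"ty": 0,"tz": -2.5,"yaw": 0,"grip": 1},{"tx": 0,"ty": 0,"tz": -2.5,"yaw": 0,"grip": 1},{"tx": 0,"ty": 0,"tz": -2.5,"yaw": 0,"grip": 1},{"tx": 0,"ty": 0,"tz": -1,"yaw": 0,"grip": 1},{"tx": 0.3,"ty": -2.5,"tz": 0,"yaw": 0,"grip": 1},{"tx": 0.6,"ty": -4.6,"tz": 0,"yaw": 0,"grip": 1},{"tx": 0.6,"ty": -4.6,"tz": 0,"yaw": 0,"grip": 1},{"tx": 0.6,"ty": -4.6,"tz": 0,"yaw": 0,"grip": 1},{"tx": 0.6,"ty": -4.6,"tz": 0,"yaw": 0,"grip": 1}])

```text
clock: 9.7
ee_pos: [0.5235, 0.0677, 0.4236]
orientation: [[-0.991, -0.134, -0.001], [-0.134, 0.991, 0.0], [0.001, 0.0, -1.0]]
force: [0.4, -0.5, -1.9]
finger_gap: 0.161
grip_force: 25.0
```

arm_command(targets=[{"tx": 0.6,"ty": -4.6,"tz": 0,"yaw": 0,"grip": 1},{"tx": 0.6,"ty": -4.6,"tz": 0,"yaw": 0,"grip": 1},{"tx": 0.6,"ty": -4.6,"tz": 0,"yaw": 0,"grip": 1},{"tx": 0.6,"ty": -4.6,"tz": 0,"yaw": 0,"grip": 1},{"tx": 0.6,"ty": -4.6,"tz": 0,"yaw": 0,"grip": 1},{"tx": 0.6,"ty": -4.6,"tz": 0,"yaw": 0,"grip": 1},{"tx": 0.6,"ty": -4.6,"tz": 0,"yaw": 0,"grip": 1},{"tx": 0.5,"ty": -3.4,"tz": 0,"yaw": -0.008,"grip": 1},{"tx": 0,"ty": 0,"tz": 0,"yaw": 0,"grip": 1},{"tx": 0,"ty": 0,"tz": 0,"yaw": 0,"grip": 1}])

```text
clock: 10.95
ee_pos: [0.525, -0.2893, 0.4235]
orientation: [[-0.99, -0.142, -0.0], [-0.142, 0.99, 0.001], [0.0, 0.001, -1.0]]
force: [-0.2, 0.2, -2.4]
finger_gap: 0.159
grip_force: 25.0
```

```bash
python3 st.py
python3 - <<'E'
from h import *
A=arm.capture('scene');B=arm.capture('top')
c=np.hstack([cv2.resize(A[140:275,160:295],(400,400),interpolation=2),cv2.resize(B[170:290,280:400],(400,400),interpolation=2)]);cv2.imwrite('pics/s3.png',c[:,:,::-1])
E
```

```text
10.95 p [ 0.525  -0.2893  0.4235] yang 1.713702888837728 F tool [0.1403 0.2165 2.4085] T tool [-0.0806 -0.0534  0.0701] gap mm 13.957866472299035 24.962919261306524
```

View pics/s3.png

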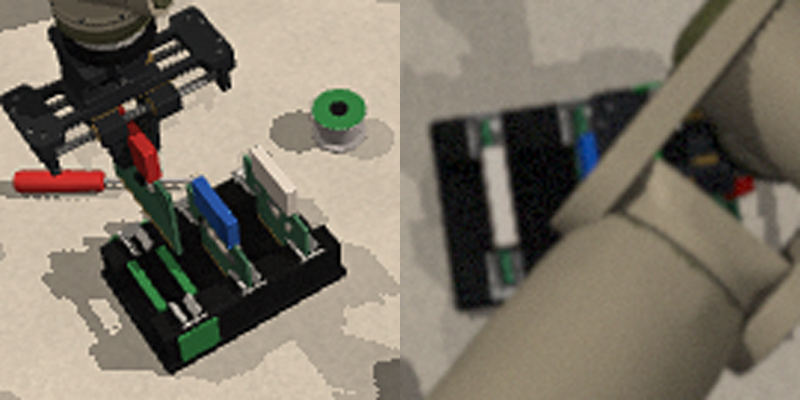

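Left half: red board hangs over the green slot, clear of blue and white; the top view is blocked by the arm. Descending.

arm_command(targets=[{"tx": 0,"ty": 0,"tz": 2,"yaw": 0,"grip": 1},{"tx": 0,"ty": 0,"tz": 3,"yaw": 0,"grip": 1},{"tx": 0,"ty": 0,"tz": 3,"yaw": 0,"grip": 1},{"tx": 0,"ty": 0,"tz": 1.8,"yaw": 0,"grip": 1},{"tx": 0,"ty": 0,"tz": 0,"yaw": 0,"grip": 1}])

```text
clock: 11.68
ee_pos: [0.5251, -0.2891, 0.3249]
orientation: [[-0.99, -0.143, -0.002], [-0.143, 0.99, 0.002], [0.002, 0.002, -1.0]]
force: [0.1, 0.1, -1.3]
finger_gap: 0.152
grip_force: 25.0
```

```bash
python3 st.py
python3 - <<'E'
from h import *
A=arm.capture('scene')
c=cv2.resize(A[180:280,175:295],(720,600),interpolation=2);cv2.imwrite('pics/s4.png',c[:,:,::-1])
E
```

```text
11.675 p [ 0.5251 -0.2891  0.3249] yang 1.7145337660209496 F tool [-0.0762  0.0823  1.3259] T tool [-0.0336 -0.0027  0.006 ] gap mm 13.361689505436683 24.962826906703413
```

View pics/s4.png

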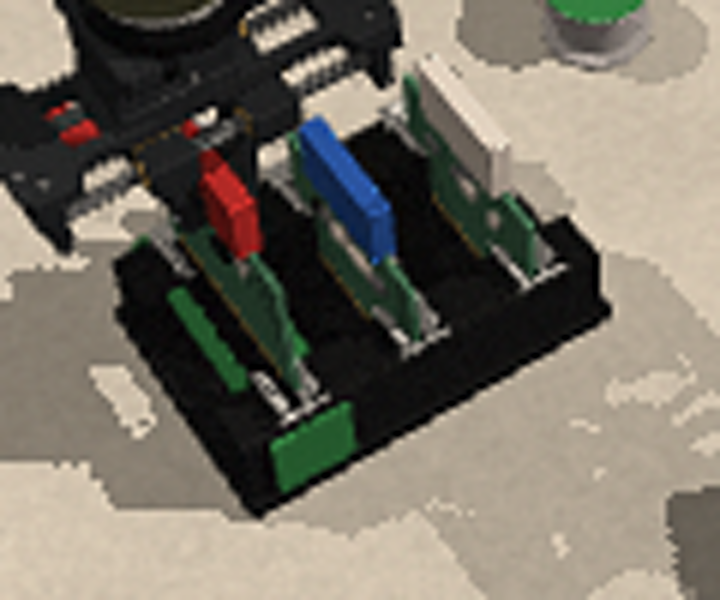

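The board's near corner (295,390) sits between the lips (265,395) and (315,385), so it is aligned; I go in slowly.

arm_command(targets=[{"tx": 0,"ty": 0,"tz": 0.5,"yaw": 0,"grip": 1},{"tx": 0,"ty": 0,"tz": 0.5,"yaw": 0,"grip": 1},{"tx": 0,"ty": 0,"tz": 0.5,"yaw": 0,"grip": 1},{"tx": 0,"ty": 0,"tz": 0,"yaw": 0,"grip": 1}])

```text
clock: 12.22
ee_pos: [0.5249, -0.2899, 0.3103]
orientation: [[-0.99, -0.142, -0.001], [-0.142, 0.99, 0.001], [0.001, 0.001, -1.0]]
force: [-0.6, -0.4, -3.0]
finger_gap: 0.161
grip_force: 25.0
```

```bash
python3 st.py
```

```text
12.225 p [ 0.5249 -0.2899  0.3103] yang 1.71341770532083 F tool [ 0.6411 -0.2909  3.0143] T tool [-0.1217 -0.0162 -0.0144] gap mm 14.176380183655258 24.963701739907265
```

arm_command(targets=[{"tx": 0,"ty": 0,"tz": 0.4,"yaw": 0,"grip": 1},{"tx": 0,"ty": 0,"tz": 0.4,"yaw": 0,"grip": 1},{"tx": 0,"ty": 0,"tz": 0.4,"yaw": 0,"grip": 1},{"tx": 0,"ty": 0,"tz": 0,"yaw": 0,"grip": 1}])

```text
clock: 12.72
ee_pos: [0.5249, -0.2899, 0.2982]
orientation: [[-0.99, -0.142, -0.001], [-0.142, 0.99, 0.001], [0.001, 0.001, -1.0]]
force: [-0.4, 1.2, -2.0]
finger_gap: 0.153
grip_force: 25.0
```

```bash
python3 st.py
```

```text
12.725 p [ 0.5249 -0.2899  0.2982] yang 1.7135087386977086 F tool [0.2221 1.2182 1.9923] T tool [-0.3081 -0.0322  0.0909] gap mm 13.489353238071589 24.996093360241503
```

arm_command(targets=[{"tx": 0,"ty": 0.05,"tz": 0.5,"yaw": 0,"grip": 1},{"tx": 0,"ty": 0,"tz": 0.6,"yaw": 0,"grip": 1},{"tx": 0,"ty": 0,"tz": 0.6,"yaw": 0,"grip": 1},{"tx": 0,"ty": 0,"tz": 0.6,"yaw": 0,"grip": 1},{"tx": 0,"ty": 0,"tz": 0.5,"yaw": 0,"grip": 1},{"tx": 0,"ty": 0,"tz": 0,"yaw": 0,"grip": 1}])

```text
clock: 13.48
ee_pos: [0.5249, -0.2895, 0.2703]
orientation: [[-0.99, -0.142, -0.0], [-0.142, 0.99, 0.0], [0.0, 0.0, -1.0]]
force: [-0.3, 0.4, -2.3]
finger_gap: 0.16
grip_force: 25.0
```

```bash
python3 st.py
```

```text
13.475 p [ 0.5249 -0.2895  0.2703] yang 1.7135232760059547 F tool [0.2234 0.4371 2.3326] T tool [-0.1857  0.0227 -0.0004] gap mm 14.077031948623606 24.97670887503773
```

Creep the last 5–6 mm until the floor shows.

arm_command(targets=[{"tx": 0,"ty": 0,"tz": 0.2,"yaw": 0,"grip": 1},{"tx": 0,"ty": 0,"tz": 0.2,"yaw": 0,"grip": 1},{"tx": 0,"ty": 0,"tz": 0.1,"yaw": 0,"grip": 1},{"tx": 0,"ty": 0,"tz": 0,"yaw": 0,"grip": 1}])

```text
clock: 13.98
ee_pos: [0.5249, -0.2895, 0.2657]
orientation: [[-0.99, -0.142, -0.0], [-0.142, 0.99, 0.0], [0.0, 0.0, -1.0]]
force: [0.0, 0.8, -1.6]
finger_gap: 0.156
grip_force: 25.0
```

arm_command(targets=[{"tx": 0,"ty": 0,"tz": 0.1,"yaw": 0,"grip": 1},{"tx": 0,"ty": 0,"tz": 0,"yaw": 0,"grip": 1}])

```text
clock: 14.22
ee_pos: [0.5249, -0.2895, 0.2648]
orientation: [[-0.99, -0.142, 0.0], [-0.142, 0.99, -0.0], [-0.0, -0.0, -1.0]]
force: [-0.9, 1.0, -0.2]
finger_gap: 0.157
grip_force: 25.0
```

arm_command(targets=[{"tx": 0,"ty": 0,"tz": 0.1,"yaw": 0,"grip": 1},{"tx": 0,"ty": 0,"tz": 0,"yaw": 0,"grip": 1}])

```text
clock: 14.48
ee_pos: [0.5249, -0.2895, 0.2648]
orientation: [[-0.99, -0.142, 0.0], [-0.142, 0.99, -0.001], [-0.0, -0.001, -1.0]]
force: [-4.3, 1.6, 7.6]
finger_gap: 0.155
grip_force: 25.0
```

arm_command(targets=[{"tx": 0,"ty": 0,"tz": -0.1,"yaw": 0,"grip": 0.6},{"tx": 0,"ty": 0,"tz": 0,"yaw": 0,"grip": 0.1},{"tx": 0,"ty": 0,"tz": 0,"yaw": 0,"grip": 0.1},{"tx": 0,"ty": 0,"tz": 0,"yaw": 0,"grip": 0.1},{"tx": 0,"ty": 0,"tz": -2,"yaw": 0,"grip": 0.1},{"tx": 0,"ty": 0,"tz": -3,"yaw": 0,"grip": 0.1},{"tx": 0,"ty": 0,"tz": -2.5,"yaw": 0,"grip": 0.1},{"tx": 0,"ty": 3.5,"tz": 0,"yaw": 0,"grip": 0.1},{"tx": 0,"ty": 3.5,"tz": 0,"yaw": 0,"grip": 0.1},{"tx": 0,"ty": 0,"tz": 0,"yaw": 0,"grip": 0.1}], force=4)

```text
clock: 15.72
ee_pos: [0.5149, -0.2186, 0.34]
orientation: [[-0.99, -0.144, 0.0], [-0.144, 0.99, 0.0], [-0.0, 0.0, -1.0]]
force: [-0.0, -1.7, -1.2]
finger_gap: 0.448
grip_force: 0.0
```

```bash
python3 st.py
python3 - <<'E'
from h import *
A=arm.capture('scene')
c=cv2.resize(A[170:270,175:295],(720,600),interpolation=2);cv2.imwrite('pics/s5.png',c[:,:,::-1])
E
```

```text
15.725 p [ 0.5149 -0.2186  0.34  ] yang 1.715708795266864 F tool [ 0.2713 -1.6969  1.2266] T tool [0.0251 0.0165 0.0029] gap mm 39.39926681377729 0.0
```

View pics/s5.png

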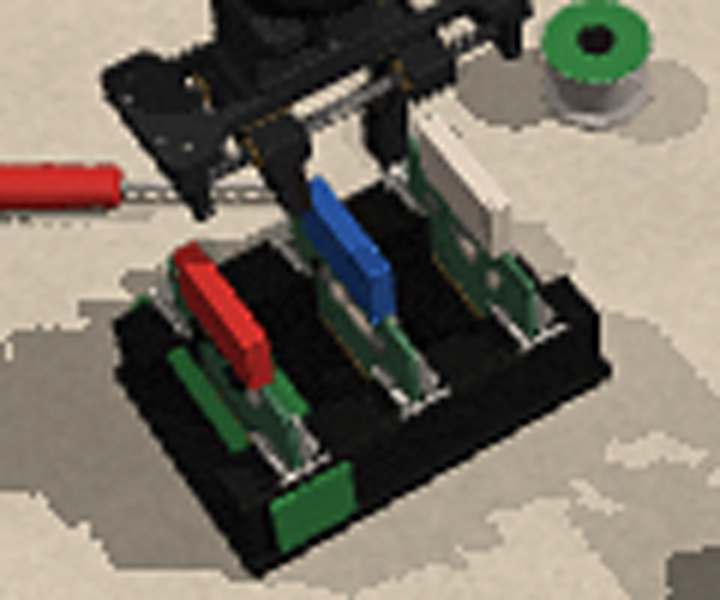

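Red board stands fully home in the green slot, at the height of the blue; the fingers stand either side of the blue handle.

arm_command(targets=[{"tx": 0,"ty": 0,"tz": 2.5,"yaw": 0,"grip": 0.1},{"tx": 0,"ty": 0,"tz": 3,"yaw": 0,"grip": 0.1},{"tx": 0,"ty": 0,"tz": 2,"yaw": 0,"grip": 0.1},{"tx": 0,"ty": 0,"tz": 0,"yaw": 0,"grip": 0.1},{"tx": 0,"ty": 0,"tz": 0,"yaw": 0,"grip": 1},{"tx": 0,"ty": 0,"tz": 0,"yaw": 0,"grip": 1},{"tx": 0,"ty": 0,"tz": 0,"yaw": 0,"grip": 1},{"tx": 0,"ty": 0,"tz": 0,"yaw": 0,"grip": 1}])

```text
clock: 16.77
ee_pos: [0.5151, -0.2202, 0.2654]
orientation: [[-0.99, -0.142, 0.001], [-0.142, 0.99, -0.001], [-0.001, -0.001, -1.0]]
force: [-0.4, 0.3, 4.1]
finger_gap: 0.159
grip_force: 4.0
```

```bash
python3 st.py
```

```text
16.775 p [ 0.5151 -0.2202  0.2654] yang 1.7134995987132937 F tool [ 0.4002  0.3141 -4.1325] T tool [-0.1238  0.0876  0.0796] gap mm 13.984817340674724 3.991418299265206
```

arm_command(targets=[{"tx": 0,"ty": 0,"tz": 0,"yaw": 0,"grip": 1},{"tx": 0,"ty": 0,"tz": -0.5,"yaw": 0,"grip": 1},{"tx": 0,"ty": 0,"tz": -0.8,"yaw": 0,"grip": 1},{"tx": 0,"ty": 0,"tz": -0.8,"yaw": 0,"grip": 1}], force=25)

```text
clock: 17.27
ee_pos: [0.515, -0.2201, 0.2863]
orientation: [[-0.99, -0.142, -0.0], [-0.142, 0.99, 0.0], [0.0, 0.0, -1.0]]
force: [-0.1, 0.1, -1.2]
finger_gap: 0.158
grip_force: 25.0
```

```bash
python3 st.py
```

```text
17.275 p [ 0.515  -0.2201  0.2863] yang 1.713530643221019 F tool [0.0899 0.1348 1.205 ] T tool [-0.0643 -0.0686  0.0168] gap mm 13.941545134821725 24.96196663705632
```

arm_command(targets=[{"tx": 0,"ty": 0,"tz": -1.2,"yaw": 0,"grip": 1},{"tx": 0,"ty": 0,"tz": -2,"yaw": 0,"grip": 1},{"tx": 0,"ty": 0,"tz": -3,"yaw": 0,"grip": 1},{"tx": 0,"ty": 0,"tz": -3,"yaw": 0,"grip": 1},{"tx": 0,"ty": 0,"tz": -3,"yaw": 0,"grip": 1},{"tx": 0,"ty": 0,"tz": -1.5,"yaw": 0,"grip": 1},{"tx": -0.4,"ty": 2.4,"tz": 0,"yaw": 0,"grip": 1},{"tx": -0.7,"ty": 4.5,"tz": 0,"yaw": 0,"grip": 1},{"tx": -0.7,"ty": 4.5,"tz": 0,"yaw": 0,"grip": 1},{"tx": -0.7,"ty": 4.5,"tz": 0,"yaw": 0,"grip": 1}])

```text
clock: 18.52
ee_pos: [0.5168, -0.0578, 0.4225]
orientation: [[-0.99, -0.142, -0.001], [-0.142, 0.99, 0.0], [0.001, 0.0, -1.0]]
force: [0.2, 0.6, -0.4]
finger_gap: 0.154
grip_force: 25.0
```

arm_command(targets=[{"tx": -0.7,"ty": 4.5,"tz": 0,"yaw": 0,"grip": 1},{"tx": -0.7,"ty": 4.5,"tz": 0,"yaw": 0,"grip": 1},{"tx": -0.7,"ty": 4.5,"tz": 0,"yaw": 0,"grip": 1},{"tx": -0.7,"ty": 4.5,"tz": 0,"yaw": 0,"grip": 1},{"tx": -0.7,"ty": 4.5,"tz": 0,"yaw": 0,"grip": 1},{"tx": -0.7,"ty": 4.5,"tz": 0,"yaw": 0,"grip": 1},{"tx": -0.7,"ty": 4.5,"tz": 0,"yaw": 0,"grip": 1},{"tx": -0.4,"ty": 2.0,"tz": 0,"yaw": 0.008,"grip": 1},{"tx": 0,"ty": 0,"tz": 0,"yaw": 0,"grip": 1},{"tx": 0,"ty": 0,"tz": 0,"yaw": 0,"grip": 1}])

```text
clock: 19.77
ee_pos: [0.522, 0.2791, 0.4226]
orientation: [[-0.991, -0.134, -0.0], [-0.134, 0.991, -0.0], [0.001, -0.0, -1.0]]
force: [0.7, 0.4, -1.1]
finger_gap: 0.158
grip_force: 25.0
```

```bash
python3 st.py
```

```text
19.775 p [0.522  0.2791 0.4226] yang 1.7050333203254444 F tool [-0.7911  0.2553  1.1414] T tool [0.0012 0.0075 0.037 ] gap mm 13.915397846212583 24.961755563272163
```

arm_command(targets=[{"tx": 0,"ty": 0.05,"tz": 2,"yaw": 0,"grip": 1},{"tx": 0,"ty": 0,"tz": 2.2,"yaw": 0,"grip": 1},{"tx": 0,"ty": 0,"tz": 1.5,"yaw": 0,"grip": 1},{"tx": 0,"ty": 0,"tz": 0,"yaw": 0,"grip": 1},{"tx": 0,"ty": 0,"tz": 0.5,"yaw": 0,"grip": 1},{"tx": 0,"ty": 0,"tz": 0.5,"yaw": 0,"grip": 1},{"tx": 0,"ty": 0,"tz": 0,"yaw": 0,"grip": 1}])

```text
clock: 20.65
ee_pos: [0.5218, 0.2804, 0.3555]
orientation: [[-0.991, -0.134, -0.0], [-0.134, 0.991, -0.0], [0.0, -0.0, -1.0]]
force: [0.7, -0.5, -1.0]
finger_gap: 0.157
grip_force: 25.0
```

```bash
python3 st.py
```

```text
20.65 p [0.5218 0.2804 0.3555] yang 1.7055927245652716 F tool [-0.6456 -0.5503  0.9952] T tool [-0.0237  0.0047  0.0173] gap mm 13.807151347175061 24.96179606532678
```

arm_command(targets=[{"tx": -0.05,"ty": -0.05,"tz": 0.3,"yaw": 0,"grip": 1},{"tx": 0,"ty": 0,"tz": 0.4,"yaw": 0,"grip": 1},{"tx": 0,"ty": 0,"tz": 0.4,"yaw": 0,"grip": 1},{"tx": 0,"ty": 0,"tz": 0.4,"yaw": 0,"grip": 1},{"tx": 0,"ty": 0,"tz": 0,"yaw": 0,"grip": 1}])

```text
clock: 21.28
ee_pos: [0.5224, 0.2799, 0.3402]
orientation: [[-0.991, -0.134, -0.001], [-0.134, 0.991, -0.001], [0.001, -0.0, -1.0]]
force: [-0.0, -1.6, -3.1]
finger_gap: 0.157
grip_force: 25.0
```

```bash
python3 st.py
```

```text
21.275 p [0.5224 0.2799 0.3402] yang 1.7055324463991826 F tool [ 0.2515 -1.6277  3.1354] T tool [ 0.3719  0.0025 -0.1388] gap mm 13.826383344342629 24.993430925533175
```

arm_command(targets=[{"tx": 0,"ty": -0.05,"tz": 0.5,"yaw": 0,"grip": 1},{"tx": 0,"ty": 0,"tz": 0.6,"yaw": 0,"grip": 1},{"tx": 0,"ty": 0,"tz": 0.6,"yaw": 0,"grip": 1},{"tx": 0,"ty": 0,"tz": 0.6,"yaw": 0,"grip": 1},{"tx": 0,"ty": 0,"tz": 0.6,"yaw": 0,"grip": 1},{"tx": 0,"ty": 0,"tz": 0.2,"yaw": 0,"grip": 1},{"tx": 0,"ty": 0,"tz": 0.1,"yaw": 0,"grip": 1},{"tx": 0,"ty": 0,"tz": 0,"yaw": 0,"grip": 1}])

```text
clock: 22.28
ee_pos: [0.5224, 0.2795, 0.3087]
orientation: [[-0.991, -0.134, -0.0], [-0.134, 0.991, 0.0], [0.0, 0.0, -1.0]]
force: [-1.1, -0.7, -1.4]
finger_gap: 0.157
grip_force: 25.0
```

```bash
python3 st.py
```

```text
22.275 p [0.5224 0.2795 0.3087] yang 1.7055306121033385 F tool [ 1.1481 -0.5323  1.4059] T tool [ 0.2076  0.0696 -0.0833] gap mm 13.859591135892861 24.97049748664722
```

arm_command(targets=[{"tx": 0,"ty": 0,"tz": 0.2,"yaw": 0,"grip": 1},{"tx": 0,"ty": 0,"tz": 0.2,"yaw": 0,"grip": 1},{"tx": 0,"ty": 0,"tz": 0.1,"yaw": 0,"grip": 1},{"tx": 0,"ty": 0,"tz": 0,"yaw": 0,"grip": 1}])

```text
clock: 22.78
ee_pos: [0.5224, 0.2795, 0.3036]
orientation: [[-0.991, -0.134, -0.0], [-0.134, 0.991, -0.0], [0.0, -0.0, -1.0]]
force: [-0.7, -0.5, -1.4]
finger_gap: 0.156
grip_force: 25.0
```

arm_command(targets=[{"tx": 0,"ty": 0,"tz": 0.1,"yaw": 0,"grip": 1},{"tx": 0,"ty": 0,"tz": 0,"yaw": 0,"grip": 1}])

```text
clock: 23.02
ee_pos: [0.5224, 0.2795, 0.3034]
orientation: [[-0.991, -0.134, 0.0], [-0.134, 0.991, 0.0], [-0.0, 0.0, -1.0]]
force: [-3.0, -2.3, 5.2]
finger_gap: 0.158
grip_force: 25.0
```

arm_command(targets=[{"tx": 0,"ty": 0,"tz": 0.08,"yaw": 0,"grip": 1},{"tx": 0,"ty": 0,"tz": 0,"yaw": 0,"grip": 1},{"tx": 0,"ty": 0,"tz": -0.15,"yaw": 0,"grip": 0.6},{"tx": 0,"ty": 0,"tz": 0,"yaw": 0,"grip": 0},{"tx": 0,"ty": 0,"tz": 0,"yaw": 0,"grip": 0},{"tx": 0,"ty": 0,"tz": 0,"yaw": 0,"grip": -0.4},{"tx": 0,"ty": 0,"tz": -2,"yaw": 0,"grip": -0.4},{"tx": 0,"ty": 0,"tz": -3,"yaw": 0,"grip": -0.4},{"tx": 0,"ty": 0,"tz": -3.5,"yaw": 0,"grip": -0.4},{"tx": 0,"ty": 0,"tz": 0,"yaw": 0,"grip": -0.4}])

```text
clock: 24.28
ee_pos: [0.5226, 0.2795, 0.3909]
orientation: [[-0.991, -0.134, 0.005], [-0.134, 0.991, 0.001], [-0.005, 0.001, -1.0]]
force: [-0.1, 0.1, 0.2]
finger_gap: 0.703
grip_force: 0.0
```

```bash
python3 st.py
python3 - <<'E'
from h import *
A=arm.capture('scene')
c=cv2.resize(A[100:220,310:470],(640,480),interpolation=2);cv2.imwrite('pics/s6.png',c[:,:,::-1])
E
```

```text
24.275 p [0.5226 0.2795 0.3909] yang 1.705526213439223 F tool [ 0.0724  0.1017 -0.164 ] T tool [-0.0231 -0.0209 -0.023 ] gap mm 61.84887766914654 0.0
```

View pics/s6.png

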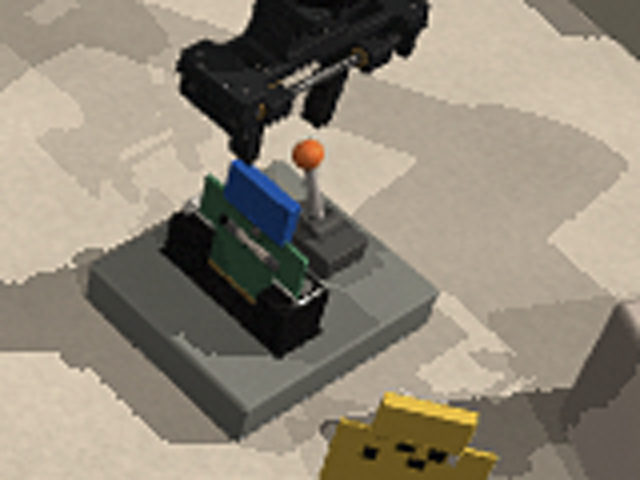

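Blue board sits home exactly where the red one was (handle top at (262,200)), lever still released with the ball at (308,155). Now to the lever.

arm_command(targets=[{"tx": 1.75,"ty": 4.5,"tz": 0,"yaw": 0,"grip": -0.5},{"tx": 1.75,"ty": 4.5,"tz": 0,"yaw": 0,"grip": -0.5},{"tx": 0,"ty": 0,"tz": 0,"yaw": 0.1745,"grip": -0.5},{"tx": 0,"ty": 0,"tz": 0,"yaw": 0.1745,"grip": -0.5},{"tx": 0,"ty": 0,"tz": 0,"yaw": 0.1745,"grip": -0.5},{"tx": 0,"ty": 0,"tz": 0,"yaw": 0.1745,"grip": -0.5},{"tx": 0,"ty": 0,"tz": 0,"yaw": 0.1745,"grip": -0.5},{"tx": 0,"ty": 0,"tz": 0,"yaw": 0.1745,"grip": -0.5},{"tx": 0,"ty": 0,"tz": 0,"yaw": 0.1745,"grip": -0.5},{"tx": 0,"ty": 0,"tz": 0,"yaw": 0.1745,"grip": -0.5}], force=5)

```text
clock: 25.58
ee_pos: [0.4757, 0.3639, 0.3867]
orientation: [[-0.299, 0.954, -0.002], [0.954, 0.299, -0.001], [-0.0, -0.003, -1.0]]
force: [0.6, 0.4, 0.2]
finger_gap: 0.746
grip_force: 0.0
```

arm_command(targets=[{"tx": 0,"ty": 0,"tz": 0,"yaw": 0.1745,"grip": -0.5},{"tx": 0,"ty": 0,"tz": 0,"yaw": 0,"grip": -0.5},{"tx": 0,"ty": 0,"tz": 0,"yaw": 0,"grip": -0.5}])

```text
clock: 25.95
ee_pos: [0.4757, 0.364, 0.3877]
orientation: [[-0.138, 0.99, -0.001], [0.99, 0.138, -0.001], [-0.0, -0.001, -1.0]]
force: [-0.6, 0.2, 0.1]
finger_gap: 0.753
grip_force: 0.0
```

arm_command(targets=[{"tx": 0,"ty": 0,"tz": 3.5,"yaw": 0,"grip": -0.5},{"tx": 0,"ty": 0,"tz": 3.5,"yaw": 0,"grip": -0.5},{"tx": 0,"ty": 0,"tz": 3.0,"yaw": 0,"grip": -0.5},{"tx": 0,"ty": 0,"tz": 0,"yaw": 0,"grip": 0.25},{"tx": 0,"ty": 0,"tz": 0,"yaw": 0,"grip": 0.25},{"tx": 0,"ty": 0,"tz": 0,"yaw": 0,"grip": 0.25},{"tx": 0,"ty": 1.5,"tz": 0,"yaw": 0,"grip": 0.25},{"tx": 0,"ty": 1.5,"tz": 0,"yaw": 0,"grip": 0.25},{"tx": 0,"ty": 1.5,"tz": 0,"yaw": 0,"grip": 0.25},{"tx": 0,"ty": 1.5,"tz": 0,"yaw": 0,"grip": 0.25}])

```text
clock: 27.2
ee_pos: [0.5355, 0.3722, 0.2895]
orientation: [[-0.135, 0.991, 0.001], [0.991, 0.135, 0.001], [0.001, 0.001, -1.0]]
force: [-0.9, -0.2, -0.6]
finger_gap: 0.378
grip_force: 0.6
```

arm_command(targets=[{"tx": 0,"ty": 0.5,"tz": 0,"yaw": 0,"grip": 0.25},{"tx": 0,"ty": 0.3,"tz": 0,"yaw": 0,"grip": 0.25},{"tx": 0,"ty": 0.2,"tz": 0,"yaw": 0,"grip": 0.25},{"tx": 0,"ty": 0,"tz": 0,"yaw": 0,"grip": 0.25}])

```text
clock: 27.7
ee_pos: [0.5449, 0.3735, 0.2885]
orientation: [[-0.135, 0.991, 0.0], [0.991, 0.135, 0.0], [0.0, 0.0, -1.0]]
force: [-0.7, 0.1, -0.5]
finger_gap: 0.374
grip_force: 0.2
```

arm_command(targets=[{"tx": 0,"ty": 0.2,"tz": 0,"yaw": 0,"grip": 0.25},{"tx": 0,"ty": 0.2,"tz": 0,"yaw": 0,"grip": 0.25},{"tx": 0,"ty": 0,"tz": 0,"yaw": 0,"grip": 0.25}])

```text
clock: 28.08
ee_pos: [0.5482, 0.3741, 0.2882]
orientation: [[-0.135, 0.991, -0.004], [0.991, 0.135, -0.001], [-0.001, -0.004, -1.0]]
force: [-8.9, -2.4, 2.2]
finger_gap: 0.38
grip_force: 5.0
```

arm_command(targets=[{"tx": 0,"ty": 0.2,"tz": 0,"yaw": 0,"grip": 0.25},{"tx": 0,"ty": 0.1,"tz": 0,"yaw": 0,"grip": 0.25},{"tx": 0,"ty": 0,"tz": 0,"yaw": 0,"grip": 0.25}])

```text
clock: 28.45
ee_pos: [0.5512, 0.3745, 0.2882]
orientation: [[-0.135, 0.991, -0.004], [0.991, 0.135, -0.001], [-0.001, -0.005, -1.0]]
force: [-9.3, -2.1, 2.9]
finger_gap: 0.444
grip_force: 5.0
```

arm_command(targets=[{"tx": 0,"ty": -0.4,"tz": 0,"yaw": 0,"grip": -0.4},{"tx": 0,"ty": 0,"tz": 0,"yaw": 0,"grip": -0.4},{"tx": 0,"ty": 0,"tz": 0,"yaw": 0,"grip": -0.4},{"tx": 0,"ty": 0,"tz": -3,"yaw": 0,"grip": -0.4},{"tx": 0,"ty": 0,"tz": -4,"yaw": 0,"grip": -0.4},{"tx": 0,"ty": 0,"tz": -4,"yaw": 0,"grip": -0.4},{"tx": 2.0,"ty": -4.5,"tz": 0,"yaw": 0,"grip": -0.4},{"tx": 2.0,"ty": -4.5,"tz": 0,"yaw": 0,"grip": -0.4},{"tx": 2.0,"ty": -4.5,"tz": 0,"yaw": 0,"grip": -0.4},{"tx": 0,"ty": 0,"tz": 0,"yaw": 0,"grip": -0.4}])

```text
clock: 29.7
ee_pos: [0.4038, 0.416, 0.3992]
orientation: [[-0.138, 0.99, 0.001], [0.99, 0.138, 0.001], [0.001, 0.001, -1.0]]
force: [1.4, 0.0, -0.4]
finger_gap: 0.699
grip_force: 0.0
```

```bash
python3 st.py
python3 - <<'E'
from h import *
A=arm.capture('scene')
m=mask(A,(5,140,100),(18,255,255),(370,120,420,180));ys,xs=np.nonzero(m);print('ball',xs.mean(),ys.mean(),'expect',proj('scene',[[.5442,.3727,.131]]))
c=cv2.resize(A[100:280,180:440],(780,540),interpolation=2);cv2.imwrite('pics/s7.png',c[:,:,::-1])
E
```

```text
29.7 p [0.4038 0.416  0.3992] yang 0.13813161663596574 F tool [-0.1912  1.4103  0.353 ] T tool [ 0.0241 -0.0514  0.0125] gap mm 61.54853140073963 0.0
ball 401.0 149.5 expect [[400.71990451 150.92650379]]
```

View pics/s7.png

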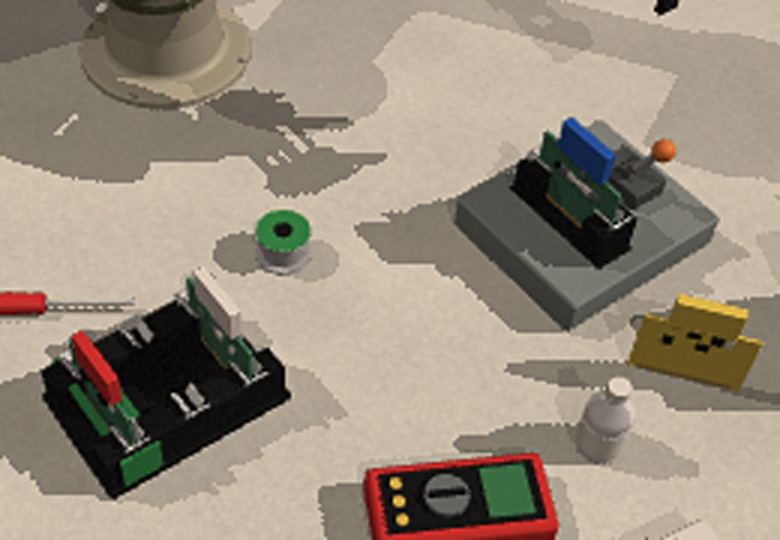

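Red sits in the green slot (95,370), blue in the tester (587,150), the ball is at the clamped end (663,150), and the other things are untouched; handing in.

```bash
python3 -c "
from plant import arm
print(arm.close_job())"
```

```text
the job is handed in; nothing more can be done
None
```

The boards are swapped: red is fully home in the green-marked rack slot and blue is fully home in the tester with the lever clamped. The job was handed in at about 30 s of the 72 s allowed; no verdict came back.

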